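# Nest the jacket cups in the bath dish

### The arm

A 6-joint arm with a two-finger parallel gripper is mounted at the origin on the work surface. World frame = base frame: x ahead of the robot, y to its left, z up, the work surface at z = 0. Lengths are in m, angles in rad, forces in N, time in s.
With the tool pointing down it reaches from about 0.3 to 0.85 m from the base axis. Payload 5.4 kg.
Tool frame: the origin (TCP) lies on the centre line of the jaws, within the pads' length; the fingertips stand 17 mm ahead of it and the grasp point (between the pads) lies 2 mm behind it; z points along the fingers, y is the line along which they close (so a half turn about z gives the same grasp; the last joint's range is limited). The gripper opens to 85 mm and grips with 20 to 120 N. Pads are 22 mm wide; open, the fingers measure 114 mm over their backs; the gripper's body (76 mm by 85 mm) begins 54 mm behind the grasp point. The pads swing forward as they close: fully open they stand 13 mm farther back than shut.
Start: joints at [1.023, 0.158, 1.597, -0, 1.386, -0.21], TCP at [0.191, 0.542, 0.222] pointing down, gripper open.
Joint ranges: [-2.91, 2.91], [-0.94, 2.29], [0.18, 2.7], [-1.29, 4.43], [0.17, 2.64], [-3, 3]. Speed limits (rad/s): [2.57, 2.57, 3.14, 3.14, 3.14, 3.14].

### API

Orientations are given as a unit quaternion [w, x, y, z].
In Python, from cell import manip, vision, ticket, models gives the robot as it stands.
- The arm moves only by the tool carry_out, never from a script. Its argument "motion" is a list of rows, each a list of 6 numbers: the shift along the tool's x, y, z scaled (see below), then the turn, a rotation vector about the tool's x, y, z scaled (see below). A call has exactly 8 rows; each row is the pose to reach, as a shift and turn from the pose commanded when the call began, along the tool's axes at that moment, turning the shorter way round; what a row does not reach only later rows make up. The controller multiplies each number of a shift by 0.1 m and each number of a turn by 360 degrees. A row lasts 1/10 s, in which the tool goes at most 50 mm and 8.59 degrees, less where a joint would pass 70% of its speed; a pose out of reach is approached as far as the arm can. A call with a number of a shift or a turn outside -1 to 1 is refused whole. A call with a gripper value outside its range is refused whole. "claw" is the closure, from 0 (fully open) to 1 (shut), set as the call begins (left out, the last holds). The fingers move at their own pace and stop on an object; "squeeze" is the grip in N (left out, the last holds). Time passes only in rows, so rows that repeat a pose let the fingers close, or fill a call up. It gives the time, the measured TCP pose, the force, the opening and the grip force at its end, in the units of the state.
- manip.get_obs(): the state, without advancing time (a new reading comes with each control period).
- vision.read_camera(name): name is "side" or "top" or "wrist"; returns (picture, depth): 420x560x3 uint8, blue, green, red; 420x560 float32, m along the optical axis (not along the pixel's ray), 0 where there is no reading.
- vision.camera_info(name): a dict with "mtx" (3x3 intrinsics, pixels), "rvec" (rotation vector, rad) and "tvec" (3), from world to camera coordinates, as OpenCV has them. Camera axes: x right, y down, z forward; pixel columns grow to the right and rows downward; lengths in m; the calibration is good to about 2 mm. A picture is of the moment at which its call begins: read the wrist's pose just before it. camera_info takes no time and is no camera call; for the wrist camera it gives the pose at the moment of the call.
- ticket.finish_job(): hands the job in; it is judged then, once.
Trained networks look in the newest picture that a camera, given by its name, has taken for a name from the list of things; names that differ only in an ending like _2 or _b are one class to them, and where a whole thing is asked for, a point or a joint stands for the part that bears it (a point fixed in the world has none). Each returns a list of dicts, best first, with "p" (0 to 1); they miss things now and then, are a little off and sometimes report something else, mostly with a low value. They report only what shows in the picture. A call takes as long as a camera call. They do not tell look-alikes from the thing itself.
- models.spot_in(target, camera): "box" ([left, top, right, bottom] as shares, 0 to 1, of the picture: columns of its width, rows of its height, round what is visible of it).
- models.cut_out(target, camera): "region" (420x560 bool, what is visible of it) and "box" ([left, top, right, bottom] as shares, 0 to 1, of the picture: columns of its width, rows of its height, round what is visible of it).
The state is a dict: "time": time; "qpos": joint angles; "joint_vel": joint speeds; "effort": joint torques, N m; "tcp_pos": TCP position; "ee_rot": TCP orientation; "wrist_force": force on the tool from outside, world axes, zero at the start; "moment": the same for the moment, N m; "opening": finger opening in m; "grasp_force": force on a finger pad.
Only numpy, scipy, OpenCV 4.12 (cv2) and the standard library are available. Lean on these libraries where they do the work, as an engineer would, in place of code of your own. Each camera call takes 0.05 s, during which the arm holds its last target. There are 200 camera calls.

### The job

Set up the nested cups on the stirrer: stand the white cup in the steel dish, then the blue cup in the white one, then the orange cup in the blue one, in that order, so that each stands upright with its bottom on the floor of the one around it. Set each cup down rather than dropping it, never tip it over, keep the dish where it is on the round stirrer plate, and leave the other things on the bench alone.

Things in the scene. Friction and masses are not known exactly. Their poses are not given: they have to be found in the camera images.
- plate (a point): Centre of the top face of the stirrer's round grey plate, 132 mm in diameter, 30 mm above the bench. The stirrer is a flat white case, 160 x 180 x 26 mm, fixed for the whole run; its place and yaw differ from run to run.
- dish: Shallow round steel dish, open at the top, standing loose on the stirrer plate: outside diameter 86 mm, height 40 mm, wall 4 mm (inside diameter 78 mm), floor 5 mm thick, about 0.35 kg. Origin: centre of its underside (starts 30 mm above the bench); z points up.
- cup_large: White straight round plastic cup, open at the top: outside diameter 68 mm, height 75 mm, wall 3 mm (inside diameter 62 mm), floor 5 mm thick, 35 to 85 g. Origin: centre of its underside; z up. Starts empty, upright on the bench, left, right or far right of the stirrer. Goes into the dish with 5 mm to spare all round; its rim then stands 40 mm above the dish's rim.
- cup_medium: Blue straight round plastic cup, open at the top: outside diameter 52 mm, height 100 mm, wall 3 mm (inside diameter 46 mm), floor 5 mm thick, 35 to 85 g. Origin: centre of its underside; z up. Starts empty, upright on the bench, left, right or far right of the stirrer. Goes into the white cup with 5 mm to spare all round; its rim then stands 30 mm above the white rim.
- cup_small: Orange straight round plastic cup, open at the top: outside diameter 38 mm, height 125 mm, wall 3 mm (inside diameter 32 mm), floor 5 mm thick, 35 to 85 g. Origin: centre of its underside; z up. Starts empty, upright on the bench, left, right or far right of the stirrer. Goes into the blue cup with 4 mm to spare all round; its rim then stands 30 mm above the blue rim.
- amber_bottle: Bystander: closed amber glass bottle with a red cap, 72 mm in diameter, 150 mm high, beyond the stirrer. Origin: centre of its underside.
- reagent_jar: Bystander: white jar with a blue cap, 72 mm in diameter, 95 mm high, beyond the stirrer to the right. Origin: centre of its underside.
- petri: Bystander: closed flat culture dish, 90 mm in diameter, 14 mm high, on the bench between robot and stirrer. Origin: centre of its underside.
- cork_ring: Bystander: cork ring lying flat, 90 mm outside and 48 mm inside diameter, 22 mm high, on the bench between robot and stirrer to the left. Origin: centre of its underside.
- spatula: Bystander: flat steel lab spatula lying on the bench far left, 170 mm long along its x axis, 16 mm wide, 5 mm thick. Origin: centre of its underside.
There are look-alikes about, which are no part of the job. What is shaped like the cup_large but green or turquoise is not meant.

How it is judged:
By the outcome, as a careful person would: the job done as asked, in the order asked, and still so for the second after the job is handed in, with the robot touching nothing.
It also fails if it takes over 72 s, if anything falls off the work surface, if the arm or the gripper's body presses on something with over 40 N, if the wrist force passes 120 N, or if a joint passes its speed limit or range.

## Working session

There is one attempt and no reset: what is moved stays moved. The work goes in short steps, Python scripts to look and compute and a tool call to move; the robot and the scene stay as the last step left them, time stands still between calls to the robot, and variables do not carry over. Pictures are saved under pics/ and viewed, at most 10 in all, crops included, and the job is handed in when it is done.

Besides the shell and the picture viewer there is one more tool, called as name(argument=value, ...), one argument or row to a line, values as JSON. carry_out: Moves the arm, as the interface text tells. Shifts and turns lie within -1 to 1; 1 stands for 0.1 m of shift or 360 degrees of turn. Its arguments: {"type":"object","properties":{"motion":{"type":"array","items":{"type":"array","items":{"type":"number","minimum":-1,"maximum":1}}},"claw":{"type":"number"},"squeeze":{"type":"number"}},"required":["motion"]}

```bash
ls; mkdir -p pics; cat > h.py <<'E'
import numpy as np, cv2
from cell import manip, vision, ticket, models
def cam(n):
    i=vision.camera_info(n); R=cv2.Rodrigues(np.array(i["rvec"],float))[0]
    return np.array(i["mtx"],float),R,np.array(i["tvec"],float).ravel()
def world(n,dep,c=None):
    K,R,t=c or cam(n); v,u=np.mgrid[:dep.shape[0],:dep.shape[1]]
    P=np.stack([(u-K[0,2])/K[0,0]*dep,(v-K[1,2])/K[1,1]*dep,dep],-1)
    return (P-t)@R
E
python3 - <<'E'
from h import *
for n in ["top","side"]:
    im,d=vision.read_camera(n); cv2.imwrite(f"pics/{n}0.png",im); np.savez(f"{n}0.npz",im=im,d=d)
    W=world(n,d)
    for t in ["dish","cup_large","cup_medium","cup_small"]:
        for r in models.cut_out(t,n)[:4]:
            m=r["region"]&(d>0); w=W[m]
            if len(w)==0: continue
            zt=np.percentile(w[:,2],97); rim=w[w[:,2]>zt-.006]
            print(n,t,round(r["p"],2),(np.array(r["box"])*[560,420,560,420]).round(),"ztop",zt.round(3),"rim c",((rim.min(0)+rim.max(0))/2).round(3),"ext",np.ptp(rim,0).round(3),"bgr",np.median(im[m],0))
o=manip.get_obs(); print({k:np.round(v,3) for k,v in o.items()})
E
```

```text
pics
top dish 0.85 [245. 195. 286. 231.] ztop 0.071 rim c [0.545 0.032 0.07 ] ext [0.084 0.081 0.009] bgr [230. 228. 226.]
top dish 0.56 [282.  97. 313. 138.] ztop 0.097 rim c [ 0.753 -0.044  0.095] ext [0.062 0.06  0.008] bgr [230. 147.  64.]
top cup_large 0.77 [374. 150. 410. 190.] ztop 0.075 rim c [ 0.627 -0.237  0.073] ext [0.066 0.066 0.008] bgr [107. 110. 112.]
top cup_large 0.73 [429. 123. 470. 163.] ztop 0.075 rim c [ 0.69  -0.363  0.075] ext [0.067 0.068 0.01 ] bgr [67. 70.  0.]
top cup_large 0.63 [333. 203. 374. 241.] ztop 0.076 rim c [ 0.523 -0.152  0.074] ext [0.066 0.066 0.008] bgr [ 66. 147.  34.]
top cup_large 0.28 [398. 214. 436. 241.] ztop 0.101 rim c [ 0.505 -0.276  0.099] ext [0.048 0.053 0.008] bgr [78. 39. 13.]
top cup_medium 0.66 [396. 214. 434. 241.] ztop 0.101 rim c [ 0.506 -0.276  0.099] ext [0.05  0.053 0.009] bgr [79. 39. 13.]
top cup_small 0.76 [105. 213. 144. 232.] ztop 0.125 rim c [0.525 0.324 0.124] ext [0.036 0.037 0.01 ] bgr [  0.  57. 121.]
side dish 0.86 [239. 190. 274. 234.] ztop 0.07 rim c [0.543 0.033 0.068] ext [0.085 0.085 0.008] bgr [123.  125
[... 576 characters left out ...]
627 -0.237  0.073] ext [0.067 0.067 0.008] bgr [121. 128. 134.]
side cup_small 0.75 [163. 123. 187. 166.] ztop 0.125 rim c [0.524 0.325 0.123] ext [0.036 0.037 0.009] bgr [ 21.   73.  144.5]
{'time': np.float64(0.5), 'qpos': array([ 1.023,  0.158,  1.597,  0.   ,  1.386, -0.21 ]), 'joint_vel': array([ 0.   , -0.001, -0.   , -0.   ,  0.001,  0.001]), 'effort': array([-1.0000e-03, -3.9564e+01, -3.3139e+01, -0.0000e+00,  2.0000e-03,
        0.0000e+00]), 'tcp_pos': array([0.191, 0.542, 0.222]), 'ee_rot': array([-0.   ,  0.168,  0.986, -0.   ]), 'wrist_force': array([ 0.345, -0.61 , -0.808]), 'moment': array([ 0.01 , -0.014, -0.03 ]), 'grasp_force': np.float64(0.0), 'opening': np.float64(0.085)}
```

```bash
python3 - <<'E'
import cv2
a=cv2.imread("pics/top0.png"); cv2.imwrite("pics/crop0.png",cv2.resize(a[110:260,310:490],None,fx=4,fy=4,interpolation=2)[:600,:720])
E
```

```text
(no output)
```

View pics/top0.png

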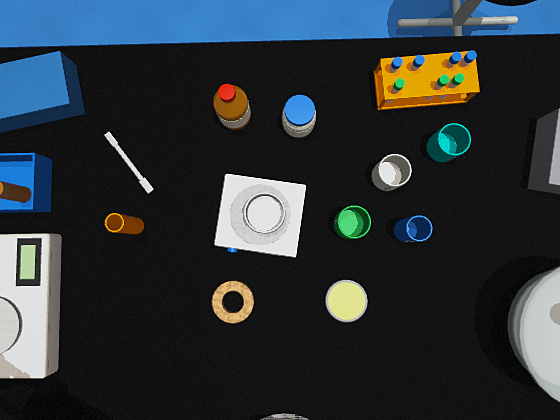

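View pics/crop0.png

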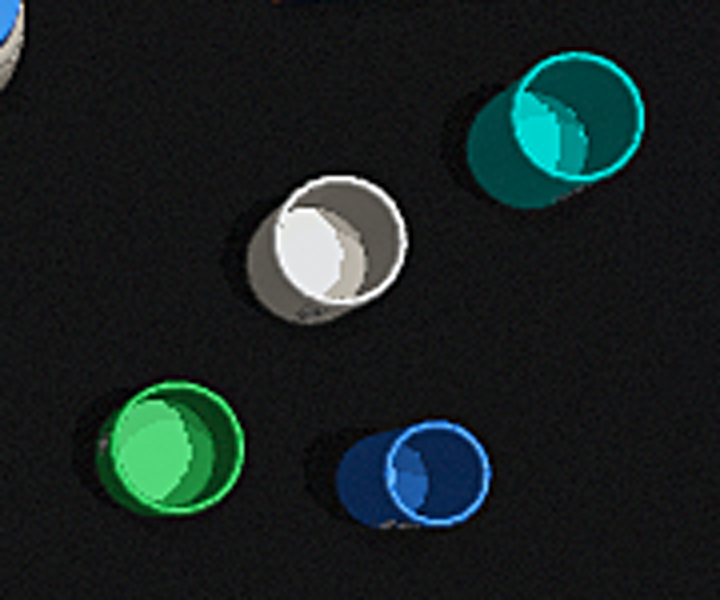

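View pics/side0.png

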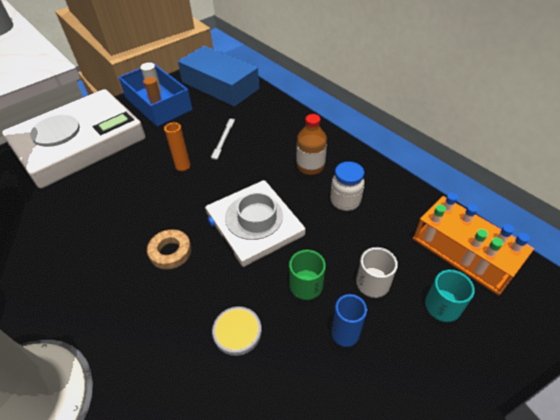

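The candidates for the white cup are white at (392,173), green at (353,222) and turquoise at (449,142). The crop shows that only the one at (392,173) is white, and it is 75 mm high with a 67 mm rim. Blue is at (413,228), orange at (122,223), and the dish is on the plate at (265,213). The top and side cameras agree to within 2 mm.

I'll start by turning the tool square to the world axes while moving.

carry_out(
  motion=[
    [-0.1,-0.1,0,0,0,-0.007],
    [-0.2,-0.2,0,0,0,-0.014],
    [-0.3,-0.3,0,0,0,-0.021],
    [-0.4,-0.4,0,0,0,-0.028],
    [-0.55,-0.55,0,0,0,-0.036],
    [-0.7,-0.7,0,0,0,-0.045],
    [-0.8,-0.78,0,0,0,-0.0537],
    [-0.8,-0.78,0,0,0,-0.0537],
  ],
  claw=0,
  squeeze=25,
)

```text
time: 1.3
tcp_pos: [0.2409, 0.4415, 0.2224]
ee_rot: [0.0, 0.001, 1.0, -0.0]
wrist_force: [0.1, 0.5, -0.4]
opening: 0.0853
grasp_force: 0.0
```

carry_out(
  motion=[
    [-0.07,-0.12,0,0,0,0],
    [-0.14,-0.24,0,0,0,0],
    [-0.21,-0.36,0,0,0,0],
    [-0.28,-0.48,0,0,0,0],
    [-0.35,-0.6,0,0,0,0],
    [-0.42,-0.72,0,0,0,0],
    [-0.49,-0.84,0,0,0,0],
    [-0.55,-0.97,0,0,0,0],
  ],
)

```text
time: 2.1
tcp_pos: [0.2958, 0.3443, 0.2223]
ee_rot: [0.0, 0.0, 1.0, 0.0]
wrist_force: [-0.4, -0.1, -0.2]
opening: 0.0848
grasp_force: 0.0
```

carry_out(
  motion=[
    [-0.07,-0.12,0,0,0,0],
    [-0.14,-0.24,0,0,0,0],
    [-0.21,-0.36,0,0,0,0],
    [-0.28,-0.48,0,0,0,0],
    [-0.35,-0.6,0,0,0,0],
    [-0.42,-0.72,0,0,0,0],
    [-0.49,-0.84,0,0,0,0],
    [-0.55,-0.97,0,0,0,0],
  ],
)

```text
time: 2.9
tcp_pos: [0.3506, 0.2472, 0.2224]
ee_rot: [0.0, 0.0, 1.0, 0.0]
wrist_force: [0.1, -0.7, 0.2]
opening: 0.0852
grasp_force: 0.0
```

carry_out(
  motion=[
    [-0.07,-0.12,0,0,0,0],
    [-0.14,-0.24,0,0,0,0],
    [-0.21,-0.36,0,0,0,0],
    [-0.28,-0.48,0,0,0,0],
    [-0.35,-0.6,0,0,0,0],
    [-0.42,-0.72,0,0,0,0],
    [-0.49,-0.84,0,0,0,0],
    [-0.55,-0.97,0,0,0,0],
  ],
)

```text
time: 3.7
tcp_pos: [0.4054, 0.1501, 0.2223]
ee_rot: [0.0, 0.0, 1.0, 0.0]
wrist_force: [0.4, 0.1, 0.4]
opening: 0.0853
grasp_force: 0.0
```

carry_out(
  motion=[
    [-0.07,-0.12,0,0,0,0],
    [-0.14,-0.24,0,0,0,0],
    [-0.21,-0.36,0,0,0,0],
    [-0.28,-0.48,0,0,0,0],
    [-0.35,-0.6,0,0,0,0],
    [-0.42,-0.72,0,0,0,0],
    [-0.49,-0.84,0,0,0,0],
    [-0.55,-0.97,0,0,0,0],
  ],
)

```text
time: 4.5
tcp_pos: [0.4606, 0.0533, 0.2223]
ee_rot: [-0.0, 0.0, 1.0, 0.0]
wrist_force: [-0.3, 0.7, -0.4]
opening: 0.0851
grasp_force: 0.0
```

carry_out(
  motion=[
    [-0.07,-0.12,0,0,0,0],
    [-0.14,-0.24,0,0,0,0],
    [-0.21,-0.36,0,0,0,0],
    [-0.28,-0.48,0,0,0,0],
    [-0.35,-0.6,0,0,0,0],
    [-0.42,-0.72,0,0,0,0],
    [-0.49,-0.84,0,0,0,0],
    [-0.55,-0.97,0,0,0,0],
  ],
)

```text
time: 5.3
tcp_pos: [0.5156, -0.0437, 0.2223]
ee_rot: [-0.0, 0.0, 1.0, 0.0]
wrist_force: [-0.1, 0.9, 0.7]
opening: 0.0853
grasp_force: 0.0
```

carry_out(
  motion=[
    [-0.07,-0.12,0,0,0,0],
    [-0.14,-0.24,0,0,0,0],
    [-0.21,-0.36,0,0,0,0],
    [-0.28,-0.48,0,0,0,0],
    [-0.35,-0.6,0,0,0,0],
    [-0.42,-0.72,0,0,0,0],
    [-0.49,-0.84,0,0,0,0],
    [-0.55,-0.97,0,0,0,0],
  ],
)

```text
time: 6.1
tcp_pos: [0.5706, -0.1407, 0.2223]
ee_rot: [-0.0, 0.0, 1.0, 0.0]
wrist_force: [0.2, -0.2, -0.7]
opening: 0.0856
grasp_force: 0.0
```

carry_out(
  motion=[
    [-0.07,-0.12,0,0,0,0],
    [-0.14,-0.24,0,0,0,0],
    [-0.21,-0.36,0,0,0,0],
    [-0.28,-0.48,0,0,0,0],
    [-0.35,-0.6,0,0,0,0],
    [-0.42,-0.72,0,0,0,0],
    [-0.55,-0.97,0,0,0,0],
    [-0.55,-0.97,0,0,0,0],
  ],
)

```text
time: 6.9
tcp_pos: [0.6256, -0.2399, 0.2218]
ee_rot: [0.0, 0.001, 1.0, -0.001]
wrist_force: [-0.1, 0.3, 0.4]
opening: 0.0853
grasp_force: 0.0
```

```bash
cat >> h.py <<'E'
def circ(p):
    A=np.c_[2*p[:,:2],np.ones(len(p))]; s=np.linalg.lstsq(A,(p[:,:2]**2).sum(1),rcond=None)[0]
    return s[:2],np.sqrt(s[2]+s[:2]@s[:2])
def rim(n,xy,z,r,tol=.004,dep=None,c=None):
    "fit circle to points at rim height z near xy; returns centre, radius, count"
    if dep is None: c=cam(n); dep=vision.read_camera(n)[1]
    W=world(n,dep,c)[dep>0]; q=np.array(xy)
    for _ in range(3):
        m=(abs(W[:,2]-z)<tol)&(abs(np.hypot(*(W[:,:2]-q).T)-r)<.012)
        if m.sum()<10: return None,None,int(m.sum())
        q,R=circ(W[m])
    return q.round(4),round(R,4),int(m.sum())
E
python3 - <<'E'
from h import *
T={"white":((.627,-.237),.075,.0325),"blue":((.505,-.275),.1,.0245),"orange":((.5245,.3245),.125,.0175),"dish":((.544,.0325),.07,.041)}
for n in ["top","side"]:
    d=np.load(n+"0.npz")["d"]
    for k,v in T.items(): print(n,k,rim(n,*v,dep=d))
print(manip.get_obs()["tcp_pos"].round(4)); print("wrist",rim("wrist",*T["white"],tol=.005))
E
```

```text
top white (array([ 0.6275, -0.238 ]), np.float64(0.0322), 158)
top blue (array([ 0.5057, -0.275 ]), np.float64(0.0243), 133)
top orange (array([0.5253, 0.3241]), np.float64(0.0173), 100)
top dish (array([0.5448, 0.0328]), np.float64(0.0408), 231)
side white (array([ 0.627 , -0.2374]), np.float64(0.0322), 206)
side blue (array([ 0.505 , -0.2745]), np.float64(0.0243), 203)
side orange (array([0.5247, 0.3251]), np.float64(0.0173), 63)
side dish (array([0.5442, 0.0334]), np.float64(0.0409), 240)
[ 0.6256 -0.2399  0.2218]
wrist (array([ 0.6276, -0.2373]), np.float64(0.032), 664)
```

carry_out(
  motion=[
    [0,0,0.12,0,0,0],
    [-0.01,0,0.25,0,0,0],
    [-0.02,0,0.38,0,0,0],
    [-0.02,0,0.5,0,0,0],
    [-0.02,0,0.62,0,0,0],
    [-0.02,0,0.75,0,0,0],
    [-0.02,0,0.9,0,0,0],
    [-0.02,0,0.9,0,0,0],
  ],
)

```text
time: 7.75
tcp_pos: [0.6253, -0.2358, 0.1289]
ee_rot: [-0.002, 0.0, 1.0, 0.001]
wrist_force: [-0.7, -0.5, -0.3]
opening: 0.0855
grasp_force: 0.0
```

carry_out(
  motion=[
    [0,0,0.12,0,0,0],
    [0,0,0.24,0,0,0],
    [0,0,0.36,0,0,0],
    [0,0,0.48,0,0,0],
    [0,0,0.58,0,0,0],
    [0,0,0.65,0,0,0],
    [0,0,0.69,0,0,0],
    [0,0,0.69,0,0,0],
  ],
)

```text
time: 8.55
tcp_pos: [0.6267, -0.2366, 0.0626]
ee_rot: [-0.0, 0.0, 1.0, 0.0]
wrist_force: [-0.5, 0.7, 0.0]
opening: 0.0854
grasp_force: 0.0
```

carry_out(
  motion=[
    [0,0,0,0,0,0],
    [0,0,0,0,0,0],
    [0,0,0,0,0,0],
    [0,0,0,0,0,0],
    [0,0,0,0,0,0],
    [0,0,0,0,0,0],
    [0,0,0,0,0,0],
    [0,0,0,0,0,0],
  ],
  claw=1,
  squeeze=25,
)

```text
time: 9.35
tcp_pos: [0.6269, -0.2368, 0.0633]
ee_rot: [-0.0, 0.0, 1.0, 0.0]
wrist_force: [0.6, -0.9, 0.3]
opening: 0.0001
grasp_force: 0.0
```

```bash
python3 - <<'E'
from h import *
a,d=vision.read_camera("side"); b,e=vision.read_camera("wrist")
print(rim("side",(.627,-.237),.075,.0325,dep=d,c=cam("side")))
cv2.imwrite("pics/m1.png",np.hstack([cv2.resize(a[200:350,270:470],(400,300),interpolation=2),cv2.resize(b,(400,300))]))
E
```

```text
(array([ 0.6269, -0.2374]), np.float64(0.0322), 140)
```

View pics/m1.png

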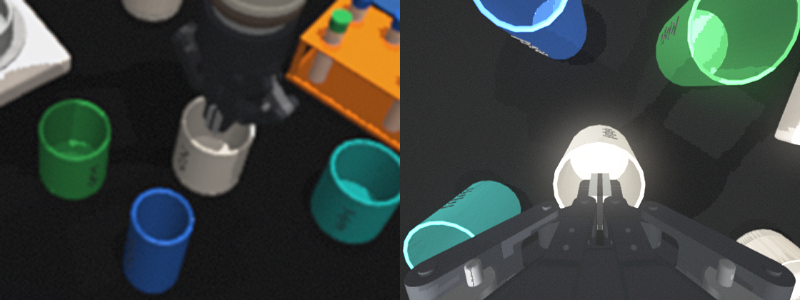

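```bash
python3 - <<'E'
from h import *
for n in ["side","wrist"]:
    c=cam(n); im,d=vision.read_camera(n); W=world(n,d,c); W[d<=0]=9
    m=(np.hypot(W[...,0]-.627,W[...,1]+.237)<.02)&(W[...,2]<.14)
    p=W[m]; print(n,len(p)); h,e=np.histogram(p[:,2],np.arange(0,.145,.01)); print(h)
    q=p[(p[:,2]>.015)]; print(q[:,2].min().round(4), np.percentile(q,[5,50,95],0).round(3).tolist())
    cc=(manip.get_obs()); 
    uv=cv2.projectPoints(np.array([[.627,-.237,.045],[.627,-.237,.062],[.627,-.237,.075],[.627,-.237,.095]]),cv2.Rodrigues(c[1])[0],c[2],c[0],None)[0]; print(uv.round().reshape(-1,2).tolist())
    np.savez(f"f_{n}.npz",im=im,W=W)
print(cc["tcp_pos"],cc["opening"])
s=np.load("f_side.npz")["im"]
cv2.imwrite("pics/m2.png",cv2.resize(s[210:310,330:430],(600,600),interpolation=2))
E
```

```text
side 320
[12  0  0  0  0  0  0 11 48 48 42 45 91 23]
0.0757 [[0.614, -0.253, 0.081], [0.617, -0.24, 0.111], [0.63, -0.225, 0.134]]
[[376.0, 270.0], [377.0, 265.0], [379.0, 262.0], [380.0, 256.0]]
wrist 6558
[1611    0    0    0    0    0    0   66  463  563  510 1227 1629  489]
0.0766 [[0.613, -0.249, 0.084], [0.616, -0.237, 0.118], [0.633, -0.224, 0.135]]
[[279.0, 238.0], [279.0, 250.0], [278.0, 260.0], [278.0, 279.0]]
[ 0.62691506 -0.23678713  0.06328397] 2.373325317777562e-06
```

View pics/m2.png

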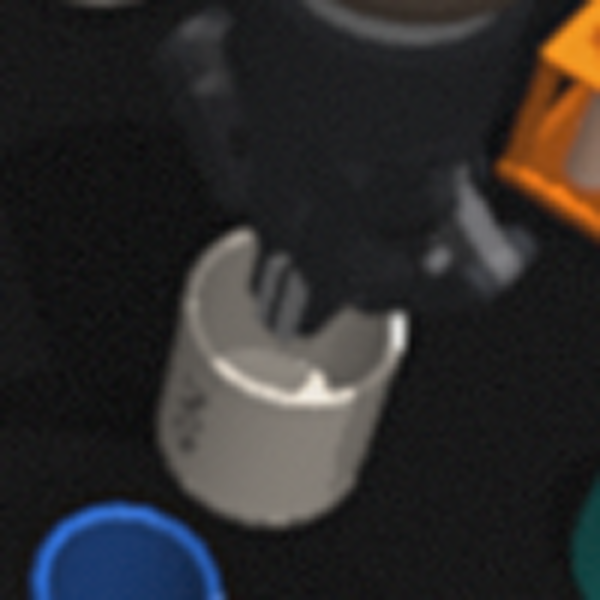

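Both cameras put the shut fingertips at z≈0.0765 with the TCP reading 0.063. So the tips sit about 13 mm above the reported TCP, not 17 mm below it, and the fingers closed above the rim. The cup hasn't moved. I'll rise, open and measure the open tips.

carry_out(
  motion=[
    [0,0,-0.1,0,0,0],
    [0,0,-0.2,0,0,0],
    [0,0,-0.3,0,0,0],
    [0,0,-0.35,0,0,0],
    [0,0,-0.4,0,0,0],
    [0,0,-0.4,0,0,0],
    [0,0,-0.4,0,0,0],
    [0,0,-0.4,0,0,0],
  ],
)

```text
time: 10.35
tcp_pos: [0.6266, -0.2366, 0.1027]
ee_rot: [-0.0, 0.0, 1.0, 0.0]
wrist_force: [1.2, -0.5, -0.5]
opening: -0.0001
grasp_force: 0.0
```

carry_out(
  motion=[
    [0,0,0,0,0,0],
    [0,0,0,0,0,0],
    [0,0,0,0,0,0],
    [0,0,0,0,0,0],
    [0,0,0,0,0,0],
    [0,0,0,0,0,0],
    [0,0,0,0,0,0],
    [0,0,0,0,0,0],
  ],
  claw=0,
)

```text
time: 11.15
tcp_pos: [0.6269, -0.2368, 0.1033]
ee_rot: [-0.0, 0.0, 1.0, -0.0]
wrist_force: [-0.6, -0.8, 0.6]
opening: 0.0856
grasp_force: 0.0
```

```bash
python3 - <<'E'
from h import *
print(manip.get_obs()["tcp_pos"].round(4))
for n in ["side","wrist"]:
    c=cam(n); im,d=vision.read_camera(n); W=world(n,d,c); W[d<=0]=9
    for s in (1,-1):
        m=(abs(W[...,0]-.627)<.02)&(s*(W[...,1]+.237)>.03)&(s*(W[...,1]+.237)<.08)&(W[...,2]<.2)&(W[...,2]>.082)
        p=W[m]
        if len(p)>5: print(n,s,len(p),np.sort(p[:,2])[:6].round(4), p[p[:,2]<p[:,2].min()+.008].mean(0).round(4))
    print(n,rim(n,(.627,-.237),.075,.0325,dep=d,c=c))
E
```

```text
[ 0.6269 -0.2368  0.1033]
side 1 404 [0.1241 0.1262 0.1279 0.1281 0.1281 0.1286] [ 0.6243 -0.1929  0.1294]
side -1 561 [0.1255 0.1268 0.1277 0.1305 0.1307 0.131 ] [ 0.6184 -0.2844  0.13  ]
side (array([ 0.627 , -0.2373]), np.float64(0.0323), 203)
wrist 1 14673 [0.1262 0.1262 0.1262 0.1263 0.1265 0.1266] [ 0.6243 -0.1928  0.1309]
wrist -1 14429 [0.1259 0.1263 0.1266 0.1266 0.1267 0.1268] [ 0.6245 -0.2799  0.1308]
wrist (array([ 0.6273, -0.2371]), np.float64(0.032), 1740)
```

carry_out(
  motion=[
    [0,0,0.1,0,0,0],
    [0,0,0.2,0,0,0],
    [0,0,0.3,0,0,0],
    [0,0,0.4,0,0,0],
    [0,0,0.5,0,0,0],
    [0,0,0.6,0,0,0],
    [0,0,0.7,0,0,0],
    [0,0,0.75,0,0,0],
  ],
)

```text
time: 12.05
tcp_pos: [0.6263, -0.2364, 0.0267]
ee_rot: [-0.001, 0.0, 1.0, 0.0]
wrist_force: [-0.5, 0.0, -0.1]
opening: 0.0854
grasp_force: 0.0
```

carry_out(
  motion=[
    [0,0,0,0,0,0],
    [0,0,0,0,0,0],
    [0,0,0,0,0,0],
    [0,0,0,0,0,0],
    [0,0,0,0,0,0],
    [0,0,0,0,0,0],
    [0,0,0,0,0,0],
    [0,0,0,0,0,0],
  ],
  claw=1,
  squeeze=25,
)

```text
time: 12.85
tcp_pos: [0.6269, -0.2368, 0.0283]
ee_rot: [-0.0, 0.0, 1.0, 0.0]
wrist_force: [-0.3, -0.2, -0.8]
opening: 0.0677
grasp_force: 28.3
```

carry_out(
  motion=[
    [0,0,-0.1,0,0,0],
    [0,0,-0.2,0,0,0],
    [0,0,-0.35,0,0,0],
    [0,0,-0.5,0,0,0],
    [0,0,-0.65,0,0,0],
    [0,0,-0.8,0,0,0],
    [0,0,-0.9,0,0,0],
    [0,0,-0.95,0,0,0],
  ],
)

```text
time: 13.65
tcp_pos: [0.6276, -0.2372, 0.1252]
ee_rot: [0.001, 0.0, 1.0, -0.001]
wrist_force: [0.6, -0.4, -1.1]
opening: 0.0682
grasp_force: 28.5
```

carry_out(
  motion=[
    [0.01,0.03,0,0,0,0],
    [0.03,0.1,0,0,0,0],
    [0.06,0.2,0,0,0,0],
    [0.1,0.33,0,0,0,0],
    [0.14,0.47,0,0,0,0],
    [0.18,0.61,0,0,0,0],
    [0.22,0.75,0,0,0,0],
    [0.27,0.9,0,0,0,0],
  ],
)

```text
time: 14.45
tcp_pos: [0.5996, -0.1454, 0.1234]
ee_rot: [0.0, 0.0, 1.0, -0.0]
wrist_force: [-0.8, 0.3, -1.0]
opening: 0.068
grasp_force: 28.5
```

carry_out(
  motion=[
    [0.04,0.12,0,0,0,0],
    [0.08,0.24,0,0,0,0],
    [0.12,0.36,0,0,0,0],
    [0.15,0.48,0,0,0,0],
    [0.18,0.59,0,0,0,0],
    [0.21,0.7,0,0,0,0],
    [0.25,0.8,0,0,0,0],
    [0.28,0.9,0,0,0,0],
  ],
)

```text
time: 15.25
tcp_pos: [0.5717, -0.056, 0.1233]
ee_rot: [-0.0, 0.0, 1.0, -0.0]
wrist_force: [1.0, -0.7, -1.5]
opening: 0.068
grasp_force: 28.5
```

carry_out(
  motion=[
    [0.05,0.15,0,0,0,0],
    [0.1,0.3,0,0,0,0],
    [0.15,0.45,0,0,0,0],
    [0.19,0.6,0,0,0,0],
    [0.23,0.74,0,0,0,0],
    [0.26,0.84,0,0,0,0],
    [0.28,0.9,0,0,0,0],
    [0.28,0.9,0,0,0,0],
  ],
)

```text
time: 16.05
tcp_pos: [0.5438, 0.034, 0.1233]
ee_rot: [-0.0, -0.0, 1.0, -0.0]
wrist_force: [0.8, -0.6, 0.2]
opening: 0.0682
grasp_force: 28.5
```

```bash
cat >> h.py <<'E'
def check(names,T):
    print("tcp",manip.get_obs()["tcp_pos"].round(4))
    for n in names:
        c=cam(n); im,d=vision.read_camera(n)
        for k,v in T.items(): print(n,k,rim(n,*v,dep=d,c=c))
E
python3 - <<'E'
from h import *
check(["wrist","top","side"],{"white170":((.5445,.033),.17,.0325),"dish":((.5445,.033),.07,.041)})
E
```

```text
tcp [0.5438 0.034  0.1233]
wrist white170 (array([0.5441, 0.0344]), np.float64(0.0328), 4244)
wrist dish (array([0.5442, 0.0342]), np.float64(0.0404), 1098)
top white170 (None, None, 3)
top dish (array([0.5414, 0.0339]), np.float64(0.0376), 57)
side white170 (array([0.547 , 0.0311]), np.float64(0.0347), 142)
side dish (array([0.5442, 0.0331]), np.float64(0.0407), 161)
```

carry_out(
  motion=[
    [0,0,0.1,0,0,0],
    [0,0,0.2,0,0,0],
    [0,0,0.3,0,0,0],
    [0,0,0.4,0,0,0],
    [0,0,0.48,0,0,0],
    [0,0,0.54,0,0,0],
    [0,0,0.58,0,0,0],
    [0,0,0.59,0,0,0],
  ],
)

```text
time: 17.0
tcp_pos: [0.5438, 0.0333, 0.0638]
ee_rot: [-0.0, 0.0, 1.0, 0.0]
wrist_force: [0.2, -0.3, -0.2]
opening: 0.0679
grasp_force: 28.5
```

carry_out(
  motion=[
    [0,0,0,0,0,0],
    [0,0,0.005,0,0,0],
    [0,0,0.01,0,0,0],
    [0,0,0.01,0,0,0],
    [0,0,0.01,0,0,0],
    [0,0,0.01,0,0,0],
    [0,0,0.01,0,0,0],
    [0,0,0.01,0,0,0],
  ],
)

```text
time: 17.8
tcp_pos: [0.544, 0.0333, 0.0633]
ee_rot: [-0.0, 0.0, 1.0, 0.0]
wrist_force: [-0.3, 0.8, -0.5]
opening: 0.0682
grasp_force: 28.5
```

carry_out(
  motion=[
    [0,0,0.005,0,0,0],
    [0,0,0.01,0,0,0],
    [0,0,0.01,0,0,0],
    [0,0,0.01,0,0,0],
    [0,0,0.01,0,0,0],
    [0,0,0.01,0,0,0],
    [0,0,0.01,0,0,0],
    [0,0,0.01,0,0,0],
  ],
)

```text
time: 18.6
tcp_pos: [0.5442, 0.0332, 0.063]
ee_rot: [0.0, 0.0, 1.0, -0.0]
wrist_force: [-2.9, 0.9, 5.6]
opening: 0.0678
grasp_force: 28.9
```

carry_out(
  motion=[
    [0,0,0,0,0,0],
    [0,0,0,0,0,0],
    [0,0,0,0,0,0],
    [0,0,0,0,0,0],
    [0,0,0,0,0,0],
    [0,0,0,0,0,0],
    [0,0,0,0,0,0],
    [0,0,0,0,0,0],
  ],
  claw=0,
)

```text
time: 19.4
tcp_pos: [0.5441, 0.0333, 0.0623]
ee_rot: [0.0, 0.0, 1.0, -0.0]
wrist_force: [-0.5, 0.5, -0.0]
opening: 0.0853
grasp_force: 0.0
```

carry_out(
  motion=[
    [0,0,-0.06,0,0,0],
    [0,0,-0.16,0,0,0],
    [0,0,-0.3,0,0,0],
    [0,0,-0.45,0,0,0],
    [0,0,-0.6,0,0,0],
    [0,0,-0.75,0,0,0],
    [0,-0.03,-0.87,0,0,0],
    [0,-0.11,-0.9,0,0,0],
  ],
)

```text
time: 20.2
tcp_pos: [0.5452, 0.0221, 0.1546]
ee_rot: [0.002, -0.0, 1.0, -0.0]
wrist_force: [0.9, -0.3, -1.0]
opening: 0.0853
grasp_force: 0.0
```

```bash
python3 - <<'E'
from h import *
check(["wrist","top","side"],{"white":((.5445,.033),.11,.0325),"dish":((.5445,.033),.07,.041),"blue":((.505,-.275),.1,.0245)})
E
```

```text
tcp [0.5452 0.0221 0.1546]
wrist white (array([0.5453, 0.0333]), np.float64(0.032), 1481)
wrist dish (array([0.5399, 0.0336]), np.float64(0.0372), 1239)
wrist blue (None, None, 0)
top white (array([0.5463, 0.0321]), np.float64(0.033), 40)
top dish (array([0.5436, 0.0331]), np.float64(0.0397), 84)
top blue (array([ 0.5056, -0.2751]), np.float64(0.0243), 131)
side white (array([0.5454, 0.0327]), np.float64(0.0324), 158)
side dish (array([0.5428, 0.0314]), np.float64(0.0365), 286)
side blue (array([ 0.505 , -0.2745]), np.float64(0.0243), 199)
```

White stands at 110 mm rim height, centred at (0.545, 0.033). Next, the blue cup.

carry_out(
  motion=[
    [0.02,-0.12,0,0,0,0],
    [0.04,-0.24,0,0,0,0],
    [0.05,-0.36,0,0,0,0],
    [0.06,-0.48,0,0,0,0],
    [0.08,-0.6,0,0,0,0],
    [0.1,-0.72,0,0,0,0],
    [0.12,-0.85,0,0,0,0],
    [0.13,-0.99,0,0,0,0],
  ],
)

```text
time: 21.15
tcp_pos: [0.5308, -0.0778, 0.1523]
ee_rot: [-0.0, 0.0, 1.0, -0.0]
wrist_force: [-0.2, 0.0, 0.1]
opening: 0.0853
grasp_force: 0.0
```

carry_out(
  motion=[
    [0.02,-0.12,0,0,0,0],
    [0.04,-0.24,0,0,0,0],
    [0.05,-0.36,0,0,0,0],
    [0.06,-0.48,0,0,0,0],
    [0.08,-0.6,0,0,0,0],
    [0.1,-0.72,0,0,0,0],
    [0.12,-0.85,0,0,0,0],
    [0.13,-0.99,0,0,0,0],
  ],
)

```text
time: 21.95
tcp_pos: [0.5177, -0.1767, 0.1523]
ee_rot: [-0.0, 0.0, 1.0, 0.0]
wrist_force: [0.6, 0.9, -0.5]
opening: 0.0856
grasp_force: 0.0
```

carry_out(
  motion=[
    [0.02,-0.15,0,0,0,0],
    [0.04,-0.3,0,0,0,0],
    [0.06,-0.45,0,0,0,0],
    [0.08,-0.6,0,0,0,0],
    [0.1,-0.75,0,0,0,0],
    [0.12,-0.88,0,0,0,0],
    [0.13,-0.96,0,0,0,0],
    [0.13,-0.99,0,0,0,0],
  ],
)

```text
time: 22.75
tcp_pos: [0.5047, -0.2757, 0.1523]
ee_rot: [-0.0, 0.001, 1.0, -0.0]
wrist_force: [0.5, 0.7, 0.0]
opening: 0.0854
grasp_force: 0.0
```

carry_out(
  motion=[
    [0,0,0.05,0,0,0],
    [0,0,0.15,0,0,0],
    [0,0,0.27,0,0,0],
    [0,0,0.4,0,0,0],
    [0,0,0.52,0,0,0],
    [0,0,0.6,0,0,0],
    [0,0,0.6,0,0,0],
    [0,0,0.6,0,0,0],
  ],
)

```text
time: 23.55
tcp_pos: [0.505, -0.2748, 0.0923]
ee_rot: [-0.0, 0.0, 1.0, -0.0]
wrist_force: [-0.8, 0.3, 0.4]
opening: 0.0855
grasp_force: 0.0
```

```bash
python3 - <<'E'
from h import *
check(["wrist","side"],{"blue":((.505,-.275),.1,.0245)})
E
```

```text
tcp [ 0.505  -0.2748  0.0923]
wrist blue (array([ 0.505 , -0.2743]), np.float64(0.0241), 1996)
side blue (array([ 0.5048, -0.2746]), np.float64(0.0243), 185)
```

carry_out(
  motion=[
    [0,0,0.06,0,0,0],
    [0,0,0.14,0,0,0],
    [0,0,0.22,0,0,0],
    [0,0,0.29,0,0,0],
    [0,0,0.33,0,0,0],
    [0,0,0.33,0,0,0],
    [0,0,0.33,0,0,0],
    [0,0,0.33,0,0,0],
  ],
)

```text
time: 24.45
tcp_pos: [0.5052, -0.275, 0.0598]
ee_rot: [0.0, 0.0, 1.0, -0.0]
wrist_force: [-0.4, -0.3, -0.3]
opening: 0.0857
grasp_force: 0.0
```

carry_out(
  motion=[
    [0,0,0,0,0,0],
    [0,0,0,0,0,0],
    [0,0,0,0,0,0],
    [0,0,0,0,0,0],
    [0,0,0,0,0,0],
    [0,0,0,0,0,0],
    [0,0,0,0,0,0],
    [0,0,0,0,0,0],
  ],
  claw=1,
  squeeze=25,
)

```text
time: 25.25
tcp_pos: [0.5052, -0.2749, 0.0597]
ee_rot: [0.0, 0.0, 1.0, -0.0]
wrist_force: [1.0, 1.8, 5.4]
opening: 0.0507
grasp_force: 26.5
```

carry_out(
  motion=[
    [0,0,-0.05,0,0,0],
    [0,0,-0.15,0,0,0],
    [0,0,-0.3,0,0,0],
    [0,0,-0.43,0,0,0],
    [0,0,-0.56,0,0,0],
    [0,0,-0.7,0,0,0],
    [0,0,-0.84,0,0,0],
    [0,0,-0.95,0,0,0],
  ],
)

```text
time: 26.05
tcp_pos: [0.5052, -0.275, 0.1561]
ee_rot: [0.001, 0.0, 1.0, -0.0]
wrist_force: [0.1, 1.1, 0.0]
opening: 0.0511
grasp_force: 26.2
```

carry_out(
  motion=[
    [0,0,-0.1,0,0,0],
    [0,0,-0.2,0,0,0],
    [0,0,-0.3,0,0,0],
    [0,0.01,-0.37,0,0,0],
    [0,0.03,-0.42,0,0,0],
    [-0.01,0.07,-0.45,0,0,0],
    [-0.01,0.13,-0.45,0,0,0],
    [-0.02,0.2,-0.45,0,0,0],
  ],
)

```text
time: 26.85
tcp_pos: [0.5067, -0.254, 0.1988]
ee_rot: [-0.0, 0.0, 1.0, 0.0]
wrist_force: [0.1, 0.3, -1.0]
opening: 0.0511
grasp_force: 26.2
```

carry_out(
  motion=[
    [-0.02,0.11,0,0,0,0],
    [-0.03,0.23,0,0,0,0],
    [-0.05,0.35,0,0,0,0],
    [-0.06,0.47,0,0,0,0],
    [-0.08,0.59,0,0,0,0],
    [-0.1,0.71,0,0,0,0],
    [-0.12,0.84,0,0,0,0],
    [-0.13,0.96,0,0,0,0],
  ],
)

```text
time: 27.65
tcp_pos: [0.5201, -0.1576, 0.1993]
ee_rot: [0.0, 0.0, 1.0, 0.0]
wrist_force: [-0.0, -0.3, -1.1]
opening: 0.0509
grasp_force: 26.2
```

carry_out(
  motion=[
    [-0.02,0.12,0,0,0,0],
    [-0.03,0.24,0,0,0,0],
    [-0.05,0.36,0,0,0,0],
    [-0.06,0.48,0,0,0,0],
    [-0.08,0.6,0,0,0,0],
    [-0.1,0.72,0,0,0,0],
    [-0.12,0.84,0,0,0,0],
    [-0.13,0.96,0,0,0,0],
  ],
)

```text
time: 28.45
tcp_pos: [0.5332, -0.0617, 0.1993]
ee_rot: [0.0, 0.0, 1.0, 0.0]
wrist_force: [-0.8, -0.5, -1.0]
opening: 0.0509
grasp_force: 26.2
```

carry_out(
  motion=[
    [-0.02,0.15,0,0,0,0],
    [-0.04,0.3,0,0,0,0],
    [-0.06,0.45,0,0,0,0],
    [-0.08,0.6,0,0,0,0],
    [-0.1,0.75,0,0,0,0],
    [-0.12,0.87,0,0,0,0],
    [-0.13,0.94,0,0,0,0],
    [-0.13,0.96,0,0,0,0],
  ],
)

```text
time: 29.25
tcp_pos: [0.5461, 0.034, 0.1993]
ee_rot: [-0.0, -0.0, 1.0, -0.0]
wrist_force: [-0.5, -0.5, -0.3]
opening: 0.051
grasp_force: 26.2
```

```bash
python3 - <<'E'
from h import *
check(["wrist","side"],{"white":((.545,.033),.11,.0325),"blue":((.5453,.033),.24,.0245)})
E
```

```text
tcp [0.5461 0.034  0.1993]
wrist white (array([0.5454, 0.0334]), np.float64(0.032), 537)
wrist blue (array([0.5453, 0.0343]), np.float64(0.025), 3795)
side white (array([0.545 , 0.0326]), np.float64(0.032), 125)
side blue (array([0.5495, 0.03  ]), np.float64(0.0288), 141)
```

carry_out(
  motion=[
    [0,0,0.1,0,0,0],
    [0,0,0.24,0,0,0],
    [0,0,0.38,0,0,0],
    [0,0,0.52,0,0,0],
    [0,0,0.66,0,0,0],
    [0,0,0.8,0,0,0],
    [0,0,0.92,0,0,0],
    [0,0,0.97,0,0,0],
  ],
)

```text
time: 30.15
tcp_pos: [0.5451, 0.0334, 0.1005]
ee_rot: [-0.001, 0.0, 1.0, 0.0]
wrist_force: [0.2, -0.2, -1.1]
opening: 0.0508
grasp_force: 26.2
```

carry_out(
  motion=[
    [0,0,0,0,0,0],
    [0,0,0.01,0,0,0],
    [0,0,0.02,0,0,0],
    [0,0,0.025,0,0,0],
    [0,0,0.03,0,0,0],
    [0,0,0.03,0,0,0],
    [0,0,0.03,0,0,0],
    [0,0,0.03,0,0,0],
  ],
)

```text
time: 30.95
tcp_pos: [0.5464, 0.0332, 0.0997]
ee_rot: [0.0, 0.0, 1.0, -0.0]
wrist_force: [0.2, 0.4, 1.5]
opening: 0.0507
grasp_force: 26.4
```

carry_out(
  motion=[
    [0,0,0,0,0,0],
    [0,0,0,0,0,0],
    [0,0,0,0,0,0],
    [0,0,0,0,0,0],
    [0,0,0,0,0,0],
    [0,0,0,0,0,0],
    [0,0,0,0,0,0],
    [0,0,0,0,0,0],
  ],
  claw=0,
)

```text
time: 31.75
tcp_pos: [0.546, 0.0333, 0.0993]
ee_rot: [-0.0, 0.0, 1.0, -0.0]
wrist_force: [0.0, -0.2, 0.7]
opening: 0.0854
grasp_force: 0.0
```

carry_out(
  motion=[
    [0,0,-0.06,0,0,0],
    [0,0,-0.16,0,0,0],
    [0,0,-0.3,0,0,0],
    [0,0,-0.45,0,0,0],
    [0,0,-0.6,0,0,0],
    [0,0,-0.74,0,0,0],
    [0,0.03,-0.86,0,0,0],
    [0,0.1,-0.9,0,0,0],
  ],
)

```text
time: 32.55
tcp_pos: [0.547, 0.0432, 0.1914]
ee_rot: [0.001, 0.001, 1.0, -0.0]
wrist_force: [0.2, -0.5, 0.2]
opening: 0.0851
grasp_force: 0.0
```

```bash
python3 - <<'E'
from h import *
check(["wrist","side"],{"white":((.545,.033),.11,.0325),"blue":((.5453,.033),.14,.0245),"orange":((.525,.3246),.125,.0175)})
E
```

```text
tcp [0.547  0.0432 0.1914]
wrist white (array([0.5425, 0.0338]), np.float64(0.029), 939)
wrist blue (array([0.5466, 0.0337]), np.float64(0.0241), 1021)
wrist orange (None, None, 0)
side white (array([0.5442, 0.0314]), np.float64(0.0281), 227)
side blue (array([0.5466, 0.0328]), np.float64(0.0243), 133)
side orange (array([0.5246, 0.3247]), np.float64(0.0176), 72)
```

carry_out(
  motion=[
    [0.01,0.11,0,0,0,0],
    [0.02,0.22,0,0,0,0],
    [0.03,0.34,0,0,0,0],
    [0.04,0.46,0,0,0,0],
    [0.05,0.58,0,0,0,0],
    [0.05,0.7,0,0,0,0],
    [0.06,0.82,0,0,0,0],
    [0.07,0.94,0,0,0,0],
  ],
)

```text
time: 33.45
tcp_pos: [0.539, 0.1383, 0.1893]
ee_rot: [0.0, 0.0, 1.0, 0.0]
wrist_force: [-0.7, 0.5, 1.1]
opening: 0.0855
grasp_force: 0.0
```

carry_out(
  motion=[
    [0.01,0.12,0,0,0,0],
    [0.02,0.24,0,0,0,0],
    [0.03,0.36,0,0,0,0],
    [0.04,0.48,0,0,0,0],
    [0.05,0.6,0,0,0,0],
    [0.05,0.71,0,0,0,0],
    [0.06,0.83,0,0,0,0],
    [0.07,0.94,0,0,0,0],
  ],
)

```text
time: 34.25
tcp_pos: [0.5321, 0.2323, 0.1893]
ee_rot: [-0.0, 0.0, 1.0, -0.0]
wrist_force: [-0.2, 0.4, 1.1]
opening: 0.0856
grasp_force: 0.0
```

carry_out(
  motion=[
    [0.01,0.15,0,0,0,0],
    [0.02,0.3,0,0,0,0],
    [0.03,0.45,0,0,0,0],
    [0.04,0.6,0,0,0,0],
    [0.05,0.75,0,0,0,0],
    [0.06,0.87,0,0,0,0],
    [0.07,0.93,0,0,0,0],
    [0.07,0.94,0,0,0,0],
  ],
)

```text
time: 35.05
tcp_pos: [0.5249, 0.326, 0.1892]
ee_rot: [-0.0, -0.0, 1.0, -0.0]
wrist_force: [0.9, -0.8, 0.2]
opening: 0.0855
grasp_force: 0.0
```

carry_out(
  motion=[
    [0,0,0.05,0,0,0],
    [0,0,0.15,0,0,0],
    [0,0,0.28,0,0,0],
    [0,0,0.42,0,0,0],
    [0,0,0.55,0,0,0],
    [0,0,0.65,0,0,0],
    [0,0,0.7,0,0,0],
    [0,0,0.7,0,0,0],
  ],
)

```text
time: 35.85
tcp_pos: [0.5246, 0.325, 0.1182]
ee_rot: [-0.001, 0.0, 1.0, -0.0]
wrist_force: [-0.8, 0.7, -0.2]
opening: 0.0854
grasp_force: 0.0
```

```bash
python3 - <<'E'
from h import *
check(["wrist","side"],{"orange":((.525,.3246),.125,.0175)})
E
```

```text
tcp [0.5246 0.325  0.1182]
wrist orange (array([0.5246, 0.3261]), np.float64(0.0172), 1384)
side orange (array([0.5244, 0.3249]), np.float64(0.0172), 47)
```

carry_out(
  motion=[
    [0,0,0.06,0,0,0],
    [0,0,0.14,0,0,0],
    [0,0,0.22,0,0,0],
    [0,0,0.29,0,0,0],
    [0,0,0.33,0,0,0],
    [0,0,0.34,0,0,0],
    [0,0,0.34,0,0,0],
    [0,0,0.34,0,0,0],
  ],
)

```text
time: 36.75
tcp_pos: [0.5255, 0.3254, 0.0857]
ee_rot: [0.0, 0.0, 1.0, 0.0]
wrist_force: [-0.3, -0.8, -0.5]
opening: 0.0852
grasp_force: 0.0
```

carry_out(
  motion=[
    [0,0,0,0,0,0],
    [0,0,0,0,0,0],
    [0,0,0,0,0,0],
    [0,0,0,0,0,0],
    [0,0,0,0,0,0],
    [0,0,0,0,0,0],
    [0,0,0,0,0,0],
    [0,0,0,0,0,0],
  ],
  claw=1,
  squeeze=25,
)

```text
time: 37.55
tcp_pos: [0.5254, 0.3254, 0.0856]
ee_rot: [0.0, 0.0, 1.0, 0.0]
wrist_force: [-0.1, -0.1, 2.8]
opening: 0.0376
grasp_force: 25.3
```

carry_out(
  motion=[
    [0,0,-0.05,0,0,0],
    [0,0,-0.15,0,0,0],
    [0,0,-0.28,0,0,0],
    [0,0,-0.41,0,0,0],
    [0,0,-0.54,0,0,0],
    [0,0,-0.68,0,0,0],
    [0,0,-0.82,0,0,0],
    [0,0,-0.95,0,0,0],
  ],
)

```text
time: 38.35
tcp_pos: [0.5254, 0.3253, 0.1819]
ee_rot: [0.0, 0.0, 1.0, 0.0]
wrist_force: [0.0, -0.3, -1.4]
opening: 0.038
grasp_force: 25.2
```

carry_out(
  motion=[
    [0,0,-0.12,0,0,0],
    [0,0,-0.25,0,0,0],
    [0,0,-0.38,0,0,0],
    [0,0,-0.5,0,0,0],
    [0,0,-0.62,0,0,0],
    [0,0,-0.7,0,0,0],
    [0,-0.02,-0.74,0,0,0],
    [0,-0.07,-0.75,0,0,0],
  ],
)

```text
time: 39.15
tcp_pos: [0.5252, 0.3183, 0.2557]
ee_rot: [0.0, -0.0, 1.0, 0.0]
wrist_force: [-0.3, -0.2, -1.3]
opening: 0.0374
grasp_force: 25.2
```

carry_out(
  motion=[
    [0,-0.09,0,0,0,0],
    [-0.01,-0.2,0,0,0,0],
    [-0.02,-0.32,0,0,0,0],
    [-0.03,-0.44,0,0,0,0],
    [-0.04,-0.56,0,0,0,0],
    [-0.05,-0.69,0,0,0,0],
    [-0.06,-0.82,0,0,0,0],
    [-0.07,-0.95,0,0,0,0],
  ],
)

```text
time: 39.95
tcp_pos: [0.5322, 0.2221, 0.2553]
ee_rot: [0.0, 0.0, 1.0, -0.0]
wrist_force: [0.2, -0.2, -1.3]
opening: 0.0377
grasp_force: 25.2
```

carry_out(
  motion=[
    [-0.01,-0.12,0,0,0,0],
    [-0.02,-0.24,0,0,0,0],
    [-0.03,-0.36,0,0,0,0],
    [-0.04,-0.48,0,0,0,0],
    [-0.05,-0.6,0,0,0,0],
    [-0.06,-0.72,0,0,0,0],
    [-0.07,-0.84,0,0,0,0],
    [-0.07,-0.95,0,0,0,0],
  ],
)

```text
time: 40.75
tcp_pos: [0.5392, 0.1272, 0.2553]
ee_rot: [-0.0, 0.0, 1.0, -0.0]
wrist_force: [-1.0, -0.4, -0.1]
opening: 0.0379
grasp_force: 25.2
```

carry_out(
  motion=[
    [-0.01,-0.15,0,0,0,0],
    [-0.02,-0.3,0,0,0,0],
    [-0.03,-0.45,0,0,0,0],
    [-0.04,-0.6,0,0,0,0],
    [-0.06,-0.75,0,0,0,0],
    [-0.07,-0.87,0,0,0,0],
    [-0.08,-0.94,0,0,0,0],
    [-0.08,-0.95,0,0,0,0],
  ],
)

```text
time: 41.55
tcp_pos: [0.5472, 0.0324, 0.2553]
ee_rot: [0.0, 0.001, 1.0, 0.0]
wrist_force: [-0.1, 0.7, -1.3]
opening: 0.038
grasp_force: 25.2
```

```bash
python3 - <<'E'
from h import *
check(["wrist","side","wrist"],{"blue":((.5466,.033),.14,.0245),"orange":((.5466,.033),.295,.0175)})
E
```

```text
tcp [0.5472 0.0324 0.2553]
wrist blue (array([0.5467, 0.0336]), np.float64(0.0241), 355)
wrist orange (array([0.5453, 0.0327]), np.float64(0.0185), 2768)
side blue (array([0.5462, 0.0329]), np.float64(0.0242), 106)
side orange (array([0.551 , 0.0279]), np.float64(0.0236), 133)
wrist blue (array([0.5469, 0.0336]), np.float64(0.0241), 356)
wrist orange (array([0.5452, 0.0335]), np.float64(0.0185), 2785)
```

carry_out(
  motion=[
    [0,0,0.08,0,0,0],
    [0,0,0.2,0,0,0],
    [0,0,0.32,0,0,0],
    [0,0,0.45,0,0,0],
    [0,0,0.58,0,0,0],
    [0,0,0.71,0,0,0],
    [0,0,0.84,0,0,0],
    [0,0,0.95,0,0,0],
  ],
)

```text
time: 42.5
tcp_pos: [0.5467, 0.0333, 0.1589]
ee_rot: [-0.0, 0.0, 1.0, 0.0]
wrist_force: [0.6, -0.8, -0.5]
opening: 0.0379
grasp_force: 25.2
```

carry_out(
  motion=[
    [0,0,0.08,0,0,0],
    [0,0,0.15,0,0,0],
    [0,0,0.2,0,0,0],
    [0,0,0.24,0,0,0],
    [0,0,0.27,0,0,0],
    [0,0,0.28,0,0,0],
    [0,0,0.29,0,0,0],
    [0,0,0.295,0,0,0],
  ],
)

```text
time: 43.3
tcp_pos: [0.5472, 0.0332, 0.131]
ee_rot: [0.0, 0.0, 1.0, -0.0]
wrist_force: [1.1, -0.3, -1.0]
opening: 0.038
grasp_force: 25.2
```

carry_out(
  motion=[
    [0,0,0.003,0,0,0],
    [0,0,0.005,0,0,0],
    [0,0,0.007,0,0,0],
    [0,0,0.01,0,0,0],
    [0,0,0.01,0,0,0],
    [0,0,0.01,0,0,0],
    [0,0,0.01,0,0,0],
    [0,0,0.01,0,0,0],
  ],
)

```text
time: 44.1
tcp_pos: [0.5475, 0.0333, 0.1306]
ee_rot: [0.001, 0.0, 1.0, -0.0]
wrist_force: [-1.6, 1.5, 5.4]
opening: 0.0379
grasp_force: 25.6
```

Contact at the expected height. I'll release, rise and check.

carry_out(
  motion=[
    [0,0,0,0,0,0],
    [0,0,0,0,0,0],
    [0,0,0,0,0,0],
    [0,0,0,0,0,0],
    [0,0,0,0,0,0],
    [0,0,0,0,0,0],
    [0,0,0,0,0,0],
    [0,0,0,0,0,0],
  ],
  claw=0,
)

```text
time: 44.9
tcp_pos: [0.547, 0.0332, 0.1298]
ee_rot: [0.0, 0.0, 1.0, -0.0]
wrist_force: [0.4, -0.7, -0.2]
opening: 0.0852
grasp_force: 0.0
```

carry_out(
  motion=[
    [0,0,-0.06,0,0,0],
    [0,0,-0.16,0,0,0],
    [0,0,-0.3,0,0,0],
    [0,0,-0.45,0,0,0],
    [0,0,-0.6,0,0,0],
    [0,0,-0.75,0,0,0],
    [0,0,-0.87,0,0,0],
    [0,0,-0.9,0,0,0],
  ],
)

```text
time: 45.7
tcp_pos: [0.5481, 0.0331, 0.2222]
ee_rot: [0.002, 0.0, 1.0, -0.0]
wrist_force: [0.5, 0.6, -0.3]
opening: 0.0853
grasp_force: 0.0
```

```bash
python3 - <<'E'
from h import *
check(["wrist","side"],{"dish":((.5445,.033),.07,.041),"white":((.545,.033),.11,.0325),"blue":((.5466,.033),.14,.0245),"orange":((.5466,.033),.17,.0175)})
s=vision.read_camera("side")[0]; cv2.imwrite("pics/end.png",cv2.resize(s[140:290,170:370],(800,600),interpolation=2))
E
```

```text
tcp [0.5481 0.0331 0.2222]
wrist dish (array([0.5443, 0.0342]), np.float64(0.0397), 636)
wrist white (array([0.5453, 0.0334]), np.float64(0.031), 586)
wrist blue (array([0.5443, 0.0335]), np.float64(0.0216), 682)
wrist orange (array([0.5474, 0.0339]), np.float64(0.0172), 718)
side dish (array([0.545 , 0.0342]), np.float64(0.0391), 231)
side white (array([0.5456, 0.0334]), np.float64(0.0302), 171)
side blue (array([0.5461, 0.0324]), np.float64(0.0214), 156)
side orange (array([0.5471, 0.033 ]), np.float64(0.0174), 99)
```

View pics/end.png

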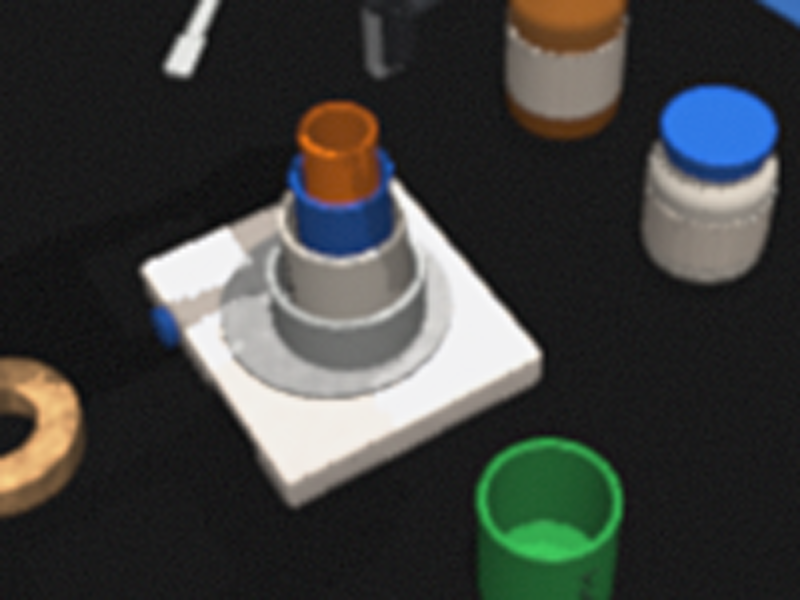

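The crop shows the dish on the plate (345,300) with white, blue and orange nested upright inside it. Their rims are at 110, 140 and 170 mm, and the gripper is clear.

```bash
python3 -c "
from cell import ticket; print(ticket.finish_job())"
```

```text
the job is handed in; nothing more can be done
None
```

The white, blue and orange cups stand nested upright in the dish on the stirrer, placed in that order, and the job was handed in at about 46 s; one first grasp on the white cup closed above its rim without moving it.

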